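Clear the filler plate and load a jar into the vacuum packer

ROBOT

A 6-joint arm with a two-finger parallel gripper is mounted at the origin on a cart in front of the work surface, level with it; the furniture and walls round the work are solid. World frame = base frame: x ahead of the robot, y to its left, z up, the work surface at z = 0. Lengths are in m, angles in rad, forces in N, time in s.
With the tool pointing down it reaches from about 0.25 to 0.775 m from the base axis. Payload 4 kg.
Tool frame: the origin (TCP) lies on the mounting face of the last link; the fingertips stand 199 mm ahead of it and the grasp point (between the pads) lies 180 mm ahead of it; z points along the fingers, y is the line along which they close (so a half turn about z gives the same grasp; the last joint's range is limited). The gripper opens to 94 mm and grips with 3 to 60 N. Pads are 16 mm wide; open, the fingers measure 119 mm over their backs; the gripper's body (75 mm by 177 mm) begins 78 mm behind the grasp point.
Start: joints at [1.232, 0.087, 1.371, -0, 1.684, -0.103], TCP at [0.128, 0.535, 0.405] pointing down, gripper open.
Joint ranges: [-3.1, 3.1], [-0.76, 2.03], [0.27, 2.55], [-1.08, 4.22], [0.17, 2.65], [-2.57, 2.57]. Speed limits (rad/s): [2.79, 2.79, 3.14, 3.14, 3.14, 3.14].

INTERFACE

Orientations are given as a unit quaternion [x, y, z, w].
In Python, from workcell import telemetry, eyes, order, spotter gives the robot as it stands. The module is installed in compiled form; this text tells all that it offers.
- The arm moves only by the tool play_rows, never from a script. Its argument "series" is a list of rows, each an object with "translation": the shift along the world's x, y, z in mm, a list of three; "dr": the turn, a rotation vector about the world's x, y, z in degrees, a list of three; "claw": the closure in counts, from 0 (fully open) to 255 (shut). In form: [{"translation": [dx, dy, dz], "dr": [rx, ry, rz], "claw": claw}, ...]. A call has 1 to 5 rows; each row shifts and turns the commanded pose from where the row before left it; what a row does not reach is not made up. A row lasts 1/12 s, in which the tool goes at most 41.7 mm and 7.16 degrees, less where a joint would pass 70% of its speed; a pose out of reach is approached as far as the arm can. A call is refused whole if a number of a shift passes 41.7 or a number of a turn 7.16, either way. A call with a gripper value outside its range is refused whole. The fingers move at their own pace and stop on an object; "newtons" is the grip in N (left out, the last holds). Time passes only in rows, so rows that do not move let the fingers close. It gives the time, the measured TCP pose, the force, the opening and the grip force at its end, in the units of the state.
- telemetry.observe(): the state, without advancing time (a new reading comes with each control period).
- eyes.snapshot(name): name is "scene" or "top" or "wrist"; returns the picture (420x560x3 uint8, red, green, blue); there is no depth.
- eyes.calibration(name): a dict with "fx", "fy", "cx", "cy" (pixels), "k1" (the pictures are not rectified: a ray, as slopes to the right and down, at radius r is drawn at 1 + k1 r^2 times it, then the intrinsics apply), "pose" (4x4, takes a point from camera to world coordinates); the wrist camera has in their place "T_tool_cam" (4x4, takes a point from camera to tool coordinates, whose origin is the TCP and whose axes are the flange's). Camera axes: x right, y up, looking along -z (the intrinsics and any distortion apply to the point x, -y, -z); pixel columns grow to the right and rows downward; lengths in m; the calibration is good to about 2 mm. A picture is of the moment at which its call begins: read the wrist's pose just before it. calibration takes no time and is no camera call.
- order.sign_off(): hands the job in; it is judged then, once.
Trained networks look in the newest picture that a camera, given by its name, has taken for a name from the list of things; names that differ only in an ending like _2 or _b are one class to them, and where a whole thing is asked for, a point or a joint stands for the part that bears it (a point fixed in the world has none). Each returns a list of dicts, best first, with "p" (0 to 1); they miss things now and then, are a little off and sometimes report something else, mostly with a low value. They report only what shows in the picture. A call takes as long as a camera call. They do not tell look-alikes from the thing itself.
- spotter.look_for(camera, target): "at" ([x, y, z] in m, in world coordinates, good to about 4 mm: the middle of the surface that is visible of it).
The state is a dict: "t": time; "q": joint angles; "dq": joint speeds; "joint_torque": joint torques, N m; "tool_pos": TCP position; "ee_rot": TCP orientation; "force": force on the tool from outside, world axes, zero at the start; "ft_torque": the same for the moment, N m; "gripper_width": finger opening in m; "finger_force": force on a finger pad.
Only numpy, scipy, OpenCV 4.12 (cv2) and the standard library are available. Lean on these libraries where they do the work, as an engineer would, in place of code of your own. Each camera call takes 0.05 s, during which the arm holds its last target. There are 200 camera calls.

TASK

Get the squat jar ready for sealing in the chamber vacuum packer. It is too tall while the white filler plate is in the chamber, so lift the plate out and lay it flat on the worktop, then set the jar upright on the bare chamber floor and swing the lid gently down until it is fully shut. Do not drop the plate or the jar, and leave the other things where they are.

Things in the scene. Friction and masses are not known exactly. Their poses are not given: they have to be found in the camera images.
- packer: Low steel chamber vacuum packer on the left part of the worktop, fixed. Origin on the worktop below the chamber's centre; x to its rear, z up. Housing from x -125 (front) to +172 mm, y -140 to +140 mm, its deck 75 mm above the worktop. The chamber, open at the top, is a straight-walled well centred on the origin, 120 (x) by 190 mm (y)
- chamber_floor (a point): Centre of the flat chamber floor, 20 mm above the worktop and 55 mm below the deck; axes as the packer's
- lid_hinge (a point): Middle of the lid's hinge axis, which runs along the packer's y: 72 mm behind the chamber's centre, 80 mm above the worktop; axes as the packer's. The lid: frame 177 mm deep from the hinge, 260 mm wide, 10 mm thick; over the chamber a clear window box, 43 mm high outside and 38 mm inside (over the frame's underside), ends 155 mm from the hinge
- lid (a joint): Lid angle in rad: 0 fully shut on the deck, 1.57 upright, stop at 1.85; it starts open, near upright. The hinge is stiff: the lid stays wherever it is left, and 2 to 6 N at the grip strip moves it. When shut, the frame's underside is level with the hinge
- lid_grip (a point): Middle of the outer face of the black grip strip (140 mm wide, 12 mm thick) on the lid's front edge, 192 mm from the hinge; the strip ends 209 mm from it. The face looks up when the lid is shut, to the rear when open, and is 12 mm over the frame's underside. Axes: x towards the hinge, y along it, z out of the face
- filler_plate: White plastic plate lying in the chamber, 113 (x) by 183 (y) by 30 mm thick, 0.4 to 0.65 kg, about 3.5 mm play to the walls. Origin: centre of its underside; z up. In its middle a grip web, 24 mm wide (y) and 50 mm long (x), between two through slots, each 36 (y) by 50 mm (x), 96 mm over both: go in part-open, pinch the web along y
- jar: The squat jar with a screw lid, 64 to 68 mm diameter, 84 mm tall, 0.2 to 0.36 kg, on the right part of the worktop. Origin: centre of its underside; z up. On the chamber floor it clears the shut lid by 14 mm; on the filler plate it would keep the lid from shutting
- tall_jar: Bystander: taller clear glass jar with a screw lid, 66 mm diameter, 130 mm tall, near the squat jar (either may be nearer to the robot). Origin: centre of its underside
- pot: Bystander: plain white plastic pot with a snap lid, 75 mm diameter, 77 mm tall, at the far right. Origin: centre of its underside
- bowl: Bystander: small bowl, 115 mm diameter, 52 mm tall, right of the packer and further back than the jars. Origin: centre of its underside. The worktop in front of it, between the packer and the jars, is clear
Not all that is in view belongs to the job. What is shaped like the jar but green is not meant.

How it is judged:
By the outcome, as a careful person would: the job done as asked, in the order asked, and still so for the second after the job is handed in, with the robot touching nothing.
It also fails if it takes over 72 s, if anything falls off the work surface, if the arm or the gripper's body presses on something with over 40 N, if the wrist force passes 120 N, or if a joint passes its speed limit or range.

## Working session

There is one attempt and no reset: what is moved stays moved. The work goes in short steps, Python scripts to look and compute and a tool call to move; the robot and the scene stay as the last step left them, time stands still between calls to the robot, and variables do not carry over. Pictures are saved under pics/ and viewed, at most 10 in all, crops included, and the job is handed in when it is done.

Besides the shell and the picture viewer there is one more tool, called after ">>>" in YAML: its name, and indented under it one key for each argument. play_rows: Moves the arm, as the interface text tells. Its arguments: {"type":"object","properties":{"series":{"type":"array","items":{"type":"object","properties":{"translation":{"type":"array","items":{"type":"number"}},"dr":{"type":"array","items":{"type":"number"}},"claw":{"type":"number"}}}},"newtons":{"type":"number"}},"required":["series"]}

```bash
mkdir -p pics; cat > h.py <<'E'
import numpy as np, cv2
from workcell import telemetry, eyes, order, spotter
from scipy.spatial.transform import Rotation as R
def snap(n,f=None):
    im=eyes.snapshot(n)
    if f: cv2.imwrite('pics/'+f,im[:,:,::-1])
    return im
def campose(n):
    c=eyes.calibration(n)
    if n=='wrist':
        s=telemetry.observe(); T=np.eye(4); T[:3,:3]=R.from_quat(s['ee_rot']).as_matrix(); T[:3,3]=s['tool_pos']
        return c,T@np.array(c['T_tool_cam'])
    return c,np.array(c['pose'])
def ray(n,u,v):
    c,P=campose(n); a=np.array([(u-c['cx'])/c['fx'],(v-c['cy'])/c['fy']]); b=a.copy()
    for _ in range(20): b=a/(1+c['k1']*(b@b))
    return P[:3,3],P[:3,:3]@np.array([b[0],-b[1],-1])
def at(n,u,v,z):
    o,d=ray(n,u,v); return o+d*(z-o[2])/d[2]
def proj(n,p):
    c,P=campose(n); q=P[:3,:3].T@(np.array(p)-P[:3,3]); b=np.array([q[0],-q[1]])/-q[2]
    b=b*(1+c['k1']*(b@b)); return np.array([c['fx']*b[0]+c['cx'],c['fy']*b[1]+c['cy']])
E
python3 - <<'E'
from h import *
np.set_printoptions(precision=3,suppress=True)
s=telemetry.observe();print(s['tool_pos'],s['ee_rot'],s['t'],s['gripper_width'])
for n in ['scene','top','wrist']:
    snap(n,n+'0.png'); print(n,campose(n)[1].round(3).tolist(), eyes.calibration(n)['fx'])
    for t in ['packer','filler_plate','jar','tall_jar','pot','bowl','lid','lid_grip']:
        print(t,[(np.round(d['at'],3).tolist(),round(d['p'],2)) for d in spotter.look_for(n,t)][:3])
E
python3 -c "
import cv2,numpy as np
a=cv2.imread('pics/scene0.png');b=cv2.imread('pics/top0.png')
"
```

```text
[0.128 0.535 0.404] [ 0.118  0.993 -0.001 -0.   ] 0.0 0.09413289681370794
scene [[0.767, 0.481, -0.426, 0.032], [-0.642, 0.564, -0.519, -0.696], [-0.009, 0.671, 0.741, 0.978], [0.0, 0.0, 0.0, 1.0]] 473.5359606922688
packer [([0.542, 0.243, 0.078], 0.86), ([0.449, -0.383, 0.084], 0.58)]
filler_plate [([0.487, 0.262, 0.049], 0.62)]
jar [([0.448, -0.385, 0.084], 0.94)]
tall_jar [([0.585, -0.314, 0.102], 0.83)]
pot [([0.578, -0.463, 0.074], 0.84), ([0.585, -0.314, 0.1], 0.52)]
bowl [([0.718, -0.078, 0.026], 0.68)]
lid [([0.579, 0.291, 0.167], 0.91)]
lid_grip [([0.578, 0.292, 0.168], 0.89)]
top [[0.074, 0.973, -0.218, 0.279], [-0.997, 0.073, -0.011, -0.084], [0.005, 0.218, 0.976, 1.28], [0.0, 0.0, 0.0, 1.0]] 419.39686477589805
packer [([0.532, 0.263, 0.077], 0.94), ([0.574, 0.285, 0.151], 0.17)]
filler_plate [([0.484, 0.254, 0.054], 0.86), ([0.529, 0.26, 0.08], 0.2)]
jar [([0.429, -0.255, 0.087], 0.65), ([0.456, -0.364, 0.085], 0.6)]
tall_jar [([0.72, -0.092, 0.016], 0.29)]
pot [([0.585, -0.446, 0.075], 0.86)]
bowl [([0.718, -0.091, 0.014], 0.9)]
lid [([0.572, 0.285, 0.149], 0.72)]
lid_grip [([0.577, 0.287, 0.148], 0.96), ([0.53, 0.262, 0.079], 0.66)]
wrist [[0.234, -0.942, -0.239, 0.059], [0.972, 0.226, 0.058, 0.551], [-0.0, -0.246, 0.969, 0.385], [0.0, 0.0, 0.0, 1.0]] 298.65254486982485
packer [([0.328, 0.351, 0.039], 0.79)]
filler_plate []
jar []
tall_jar []
pot []
bowl []
lid []
lid_grip []
```

View pics/scene0.png

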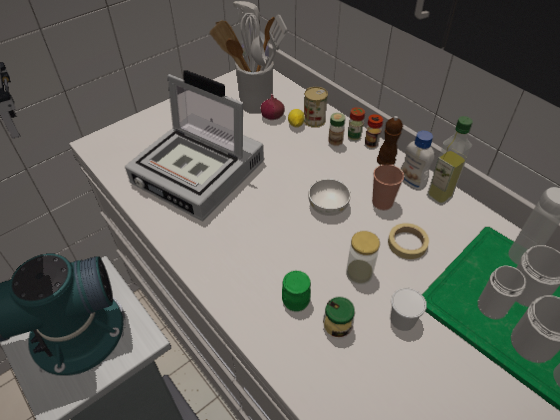

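View pics/top0.png

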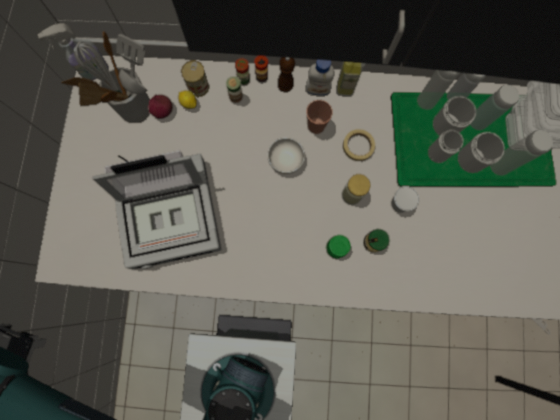

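The squat jar (amber, dark-green lid) is at scene (340,315), the all-green look-alike at (296,290). The packer with its plate and two slots is at top (167,220). Next I get the packer's yaw and web position from the top picture.

```bash
python3 - <<'E'
from h import *
np.set_printoptions(precision=3,suppress=True)
a=cv2.imread('pics/top0.png')[140:280,90:230]
b=cv2.imread('pics/scene0.png')[60:220,115:275]
cv2.imwrite('pics/crop0.png',np.hstack([cv2.resize(a,(560,560),interpolation=3)[:, :],cv2.resize(b,(560,560),interpolation=3)])[:, :].astype('uint8') if 0 else np.hstack([cv2.resize(a,(400,400),interpolation=3),cv2.resize(b,(400,400),interpolation=3)]))
for uv,z in [((127,267),.075),((217,250),.075),((157,221),.05),((176,216),.05),((167,218),.05)]: print(uv,at('top',*uv,z))
E
```

```text
(127, 267) [0.325 0.343 0.075]
(217, 250) [0.394 0.088 0.075]
(157, 221) [0.468 0.28  0.05 ]
(176, 216) [0.488 0.225 0.05 ]
(167, 218) [0.48  0.251 0.05 ]
```

View pics/crop0.png

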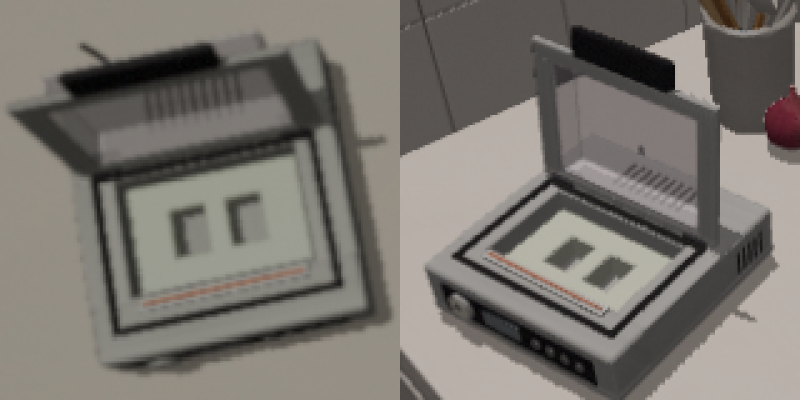

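>>> play_rows:
  series:
    - {"translation": [28, -28, 0], "dr": [0, 0, 0], "claw": 0}
    - {"translation": [28, -28, 0], "dr": [0, 0, 0], "claw": 0}
    - {"translation": [28, -28, 0], "dr": [0, 0, 0], "claw": 0}
    - {"translation": [28, -28, 0], "dr": [0, 0, 0], "claw": 0}
    - {"translation": [28, -28, 0], "dr": [0, 0, 0], "claw": 0}

```text
t: 1.77
tool_pos: [0.2693, 0.3934, 0.4049]
ee_rot: [0.117, 0.993, 0.0, 0.0]
force: [0.3, 1.4, 0.2]
gripper_width: 0.0938
finger_force: 0.0
```

>>> play_rows:
  series:
    - {"translation": [37, -27, 0], "dr": [0, 0, 7.1], "claw": 0}
    - {"translation": [37, -27, 0], "dr": [0, 0, 7.1], "claw": 0}
    - {"translation": [37, -27, 0], "dr": [0, 0, 7.1], "claw": 0}
    - {"translation": [37, -27, 0], "dr": [0, 0, 7.1], "claw": 0}
    - {"translation": [37, -27, 0], "dr": [0, 0, 0], "claw": 0}

```text
t: 2.18
tool_pos: [0.422, 0.2831, 0.4051]
ee_rot: [-0.103, 0.995, 0.0, 0.0]
force: [0.6, -0.5, -0.1]
gripper_width: 0.0942
finger_force: 0.0
```

```bash
python3 - <<'E'
from h import *
np.set_printoptions(precision=3,suppress=True)
s=telemetry.observe();print(s['tool_pos'],s['q'],R.from_quat(s['ee_rot']).as_matrix())
im=snap('wrist','w1.png')
for t in ['filler_plate','packer','lid']: print(t,spotter.look_for('wrist',t))
cv2.imwrite('pics/w1b.png',cv2.resize(im[:,:,::-1],(800,600),interpolation=3))
E
```

```text
[0.422 0.283 0.405] [ 0.479 -0.007  1.467  0.001  1.68  -1.297] [[-0.979 -0.204  0.   ]
 [-0.204  0.979  0.001]
 [-0.001  0.001 -1.   ]]
filler_plate [{'at': [0.4732, 0.2605, 0.0501], 'p': 0.79}]
packer []
lid [{'at': [0.591, 0.2874, 0.1142], 'p': 0.9}]
```

View pics/w1b.png

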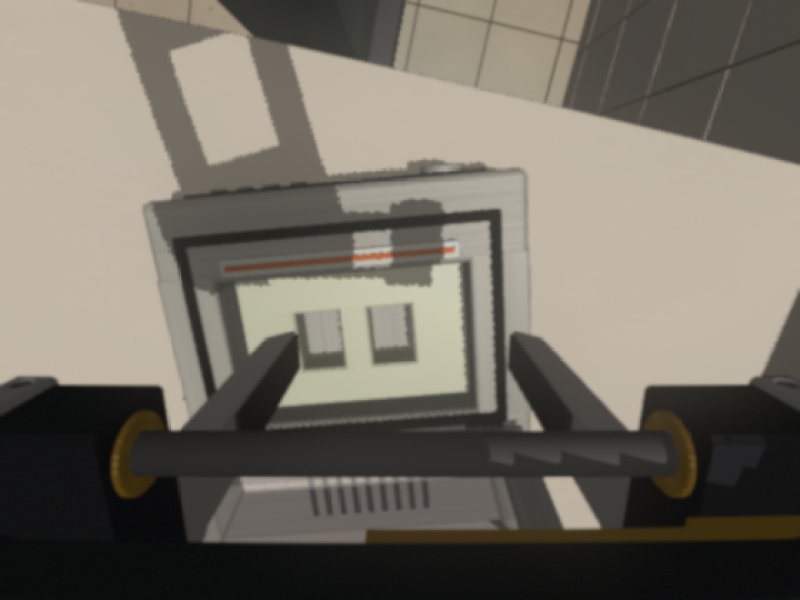

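The wrist view shows the two slots, left corners (296,313)-(347,367) and right (368,305)-(416,361), in 800x600 pixels.

```bash
python3 - <<'E'
from h import *
np.set_printoptions(precision=4,suppress=True)
P=[(296,313),(342,309),(347,367),(303,369),(368,305),(412,302),(416,361),(374,363)]
W=np.array([at('wrist',u*.7,v*.7,.05)[:2] for u,v in P]); print(W)
print('c',W.mean(0)); y=W[:4].mean(0)-W[4:].mean(0); y2=W[[0,1]].mean(0)-W[[4,5]].mean(0)
x=W[[2,3,6,7]].mean(0)-W[[0,1,4,5]].mean(0); print('sep',np.linalg.norm(y),y,np.degrees(np.arctan2(-y[0],y[1])),'x',x,np.degrees(np.arctan2(x[1],x[0])))
# housing corners front, at deck height; chamber corners
for uv in [(148,205),(524,172)]: print(at('wrist',uv[0]*.7,uv[1]*.7,.075))
pc=[(237,285),(466,264),(468,391),(248,408)]
Wp=np.array([at('wrist',u*.7,v*.7,.05)[:2] for u,v in pc]);print('plate',Wp,Wp.mean(0))
pr=[proj('top',[*W.mean(0),z]) for z in (.04,.05,.06)];print(pr)
E
```

```text
[[0.4674 0.2028]
 [0.4566 0.2393]
 [0.5063 0.2517]
 [0.5155 0.2154]
 [0.449  0.2596]
 [0.4395 0.2942]
 [0.4894 0.308 ]
 [0.4981 0.2735]]
c [0.4777 0.2556]
sep 0.059134648989283486 [ 0.0174 -0.0565] -162.8818951970251 x [0.0492 0.0132] 14.986683092751912
[0.3996 0.0921 0.075 ]
[0.325  0.3504 0.075 ]
plate [[0.4534 0.1527]
 [0.4003 0.3301]
 [0.5078 0.3575]
 [0.5616 0.1733]] [0.4808 0.2534]
[array([166.3552, 219.179 ]), array([165.5248, 218.5841]), array([164.6816, 217.9799])]
```

>>> play_rows:
  series:
    - {"translation": [19, -9, -15], "dr": [0, 0, 4.2], "claw": 127}
    - {"translation": [19, -9, -25], "dr": [0, 0, 0], "claw": 127}
    - {"translation": [19, -10, -25], "dr": [0, 0, 0], "claw": 127}
    - {"translation": [0, 0, -25], "dr": [0, 0, 0], "claw": 127}
    - {"translation": [0, 0, -10], "dr": [0, 0, 0], "claw": 127}

```text
t: 2.8
tool_pos: [0.4769, 0.2567, 0.3007]
ee_rot: [-0.137, 0.991, -0.0, -0.003]
force: [0.0, -0.8, -0.7]
gripper_width: 0.0646
finger_force: 0.0
```

```bash
python3 - <<'E'
from h import *
np.set_printoptions(precision=4,suppress=True)
snap('wrist');s=telemetry.observe();print(s['t'],s['tool_pos'],R.from_quat(s['ee_rot']).as_matrix()[:,1],s['gripper_width'])
im=snap('wrist')
cv2.imwrite('pics/w2b.png',cv2.resize(im[:,:,::-1],(800,600),interpolation=3))
E
```

```text
2.85 [0.4763 0.2569 0.2999] [-0.2722  0.9622 -0.0003] 0.06021450402768202
```

View pics/w2b.png

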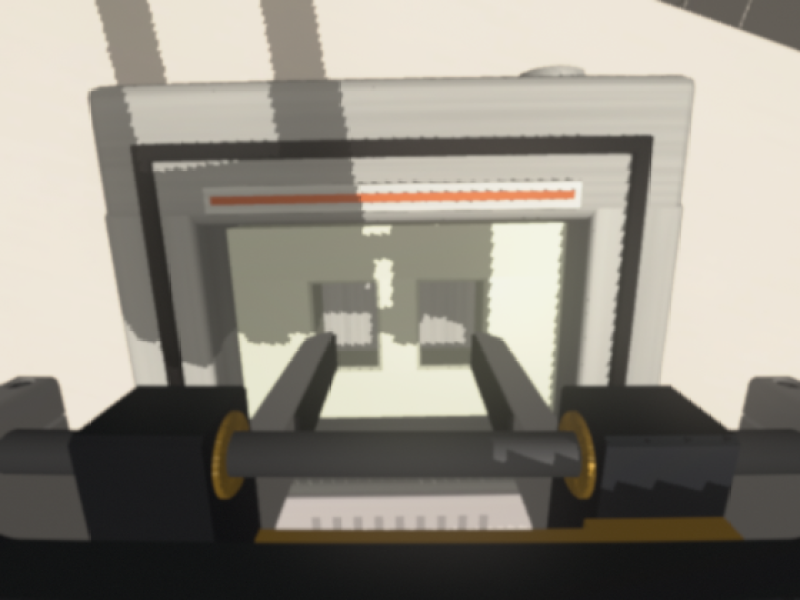

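Aligned in yaw; slots at x 312–380 and 418–486, y 282–367.

```bash
python3 - <<'E'
from h import *
np.set_printoptions(precision=4,suppress=True)
s=telemetry.observe(); t=np.array(s['tool_pos'])
for uv in [(399,281),(399,367),(399,325),(312,282),(486,282)]:
    p=at('wrist',uv[0]*.7,uv[1]*.7,.05); print(uv,p)
# web centre by two corner rows
a=at('wrist',399*.7,281*.7,.05);b=at('wrist',399*.7,367*.7,.05);print('c',(a+b)/2,t,np.linalg.norm(a-b))
E
```

```text
(399, 281) [0.4564 0.2487 0.05  ]
(399, 367) [0.5062 0.2626 0.05  ]
(399, 325) [0.4812 0.2556 0.05  ]
(312, 282) [0.4702 0.2019 0.05  ]
(486, 282) [0.4436 0.2957 0.05  ]
c [0.4813 0.2557 0.05  ] [0.4766 0.2571 0.3023] 0.05174004613323371
```

>>> play_rows:
  series:
    - {"translation": [4, -1, -20], "dr": [0, 0, 0], "claw": 127}
    - {"translation": [0, 0, -25], "dr": [0, 0, 0], "claw": 127}
    - {"translation": [0, 0, -20], "dr": [0, 0, 0], "claw": 127}
    - {"translation": [0, 0, -10], "dr": [0, 0, 0], "claw": 127}
    - {"translation": [0, 0, 0], "dr": [0, 0, 0], "claw": 127}

```text
t: 3.32
tool_pos: [0.4811, 0.256, 0.2288]
ee_rot: [-0.137, 0.991, -0.0, -0.001]
force: [-0.2, 0.2, -1.2]
gripper_width: 0.0471
finger_force: 0.0
```

>>> play_rows:
  series:
    - {"translation": [0, 0, 0], "dr": [0, 0, 0], "claw": 200}
    - {"translation": [0, 0, 0], "dr": [0, 0, 0], "claw": 235}
    - {"translation": [0, 0, 0], "dr": [0, 0, 0], "claw": 235}
    - {"translation": [0, 0, 0], "dr": [0, 0, 0], "claw": 235}
    - {"translation": [0, 0, 0], "dr": [0, 0, 0], "claw": 235}
  newtons: 45

```text
t: 3.73
tool_pos: [0.4827, 0.2555, 0.2315]
ee_rot: [-0.137, 0.991, 0.0, 0.002]
force: [-0.7, -0.1, 3.6]
gripper_width: 0.0237
finger_force: 44.9
```

>>> play_rows:
  series:
    - {"translation": [0, 0, 5], "dr": [0, 0, 0], "claw": 245}
    - {"translation": [0, 0, 10], "dr": [0, 0, 0], "claw": 245}
    - {"translation": [0, 0, 15], "dr": [0, 0, 0], "claw": 245}
    - {"translation": [0, 0, 15], "dr": [0, 0, 0], "claw": 245}
    - {"translation": [0, 0, 15], "dr": [0, 0, 0], "claw": 245}

```text
t: 4.15
tool_pos: [0.4818, 0.2551, 0.2898]
ee_rot: [-0.137, 0.991, -0.0, -0.001]
force: [0.2, 0.5, -4.3]
gripper_width: 0.0232
finger_force: 44.9
```

>>> play_rows:
  series:
    - {"translation": [0, 0, 15], "dr": [0, 0, 0], "claw": 245}
    - {"translation": [0, 0, 15], "dr": [0, 0, 0], "claw": 245}
    - {"translation": [0, 0, 15], "dr": [0, 0, 0], "claw": 245}
    - {"translation": [0, 0, 10], "dr": [0, 0, 0], "claw": 245}
    - {"translation": [0, 0, 5], "dr": [0, 0, 0], "claw": 245}

```text
t: 4.57
tool_pos: [0.4822, 0.2553, 0.3514]
ee_rot: [-0.137, 0.991, 0.0, 0.001]
force: [0.8, 1.4, -4.6]
gripper_width: 0.024
finger_force: 44.9
```

>>> play_rows:
  series:
    - {"translation": [-1, -12, 0], "dr": [0, 0, 0], "claw": 245}
    - {"translation": [-3, -24, 0], "dr": [0, 0, -2], "claw": 245}
    - {"translation": [-3, -32, 0], "dr": [0, 0, -2], "claw": 245}
    - {"translation": [-3, -36, 0], "dr": [0, 0, -2], "claw": 245}
    - {"translation": [-3, -36, 0], "dr": [0, 0, -2], "claw": 245}

```text
t: 4.98
tool_pos: [0.4682, 0.1136, 0.3481]
ee_rot: [-0.067, 0.998, -0.0, -0.002]
force: [1.0, -0.4, -4.0]
gripper_width: 0.0239
finger_force: 44.9
```

>>> play_rows:
  series:
    - {"translation": [-2, -36, 0], "dr": [0, 0, -2], "claw": 245}
    - {"translation": [-2, -36, 0], "dr": [0, 0, -2], "claw": 245}
    - {"translation": [-2, -36, -5], "dr": [0, 0, -2], "claw": 245}
    - {"translation": [-2, -36, -10], "dr": [0, 0, -2], "claw": 245}
    - {"translation": [-1, -24, -10], "dr": [0, 0, 0], "claw": 245}

```text
t: 5.4
tool_pos: [0.4588, -0.0559, 0.3236]
ee_rot: [0.004, 1.0, -0.001, -0.001]
force: [-0.3, 0.6, -4.1]
gripper_width: 0.0236
finger_force: 44.9
```

>>> play_rows:
  series:
    - {"translation": [0, -12, -15], "dr": [0, 0, 0], "claw": 245}
    - {"translation": [0, 0, -20], "dr": [0, 0, 0], "claw": 245}
    - {"translation": [0, 0, -20], "dr": [0, 0, 0], "claw": 245}
    - {"translation": [0, 0, -15], "dr": [0, 0, 0], "claw": 245}
    - {"translation": [0, 0, -10], "dr": [0, 0, 0], "claw": 245}

```text
t: 5.82
tool_pos: [0.4584, -0.0652, 0.2414]
ee_rot: [0.003, 1.0, 0.001, -0.003]
force: [-0.4, -0.6, -4.5]
gripper_width: 0.0235
finger_force: 44.9
```

```bash
python3 - <<'E'
from h import *
np.set_printoptions(precision=4,suppress=True)
snap('wrist')
s=telemetry.observe();print(s['t'],s['tool_pos'],R.from_quat(s['ee_rot']).as_matrix()[:,1],s['gripper_width'],s['force'])
a=snap('scene')
s=telemetry.observe();print(s['tool_pos'])
cv2.imwrite('pics/s2.png',cv2.resize(a[60:320,150:420,::-1],(800,770))[:600])
E
```

```text
5.8667 [ 0.4581 -0.0649  0.2401] [0.0058 1.     0.0018] 0.023382589888746468 [-0.5761 -0.1551 -5.6222]
[ 0.4586 -0.0648  0.2417]
```

View pics/s2.png

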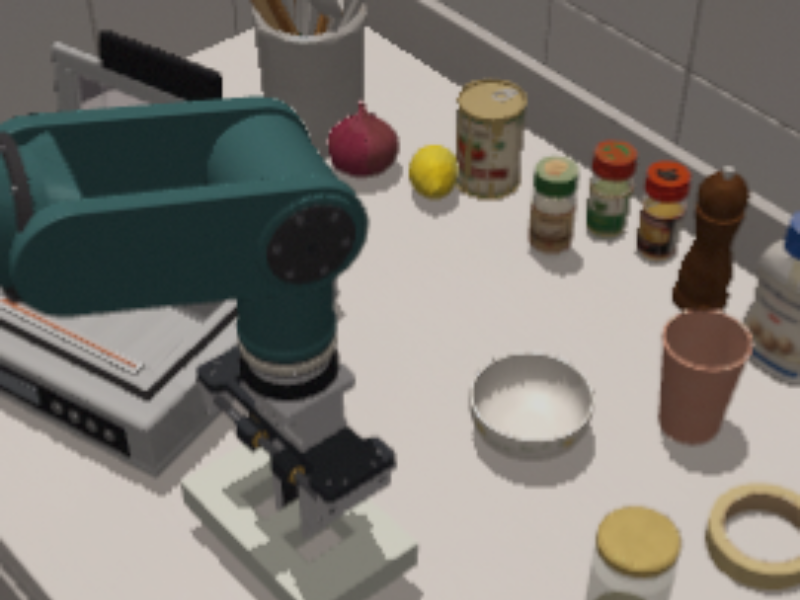

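Plate is held level above clear worktop. Lowering slowly.

>>> play_rows:
  series:
    - {"translation": [0, 0, -8], "dr": [0, 0, 0], "claw": 245}
    - {"translation": [0, 0, -7], "dr": [0, 0, 0], "claw": 245}
    - {"translation": [0, 0, -6], "dr": [0, 0, 0], "claw": 245}
    - {"translation": [0, 0, -4], "dr": [0, 0, 0], "claw": 245}
    - {"translation": [0, 0, -3], "dr": [0, 0, 0], "claw": 245}

```text
t: 6.33
tool_pos: [0.4601, -0.0646, 0.2163]
ee_rot: [0.002, 1.0, 0.0, -0.0]
force: [0.6, 0.4, -3.8]
gripper_width: 0.0235
finger_force: 44.9
```

>>> play_rows:
  series:
    - {"translation": [0, 0, -2], "dr": [0, 0, 0], "claw": 245}
    - {"translation": [0, 0, -2], "dr": [0, 0, 0], "claw": 245}
    - {"translation": [0, 0, 0], "dr": [0, 0, 0], "claw": 245}

```text
t: 6.58
tool_pos: [0.4601, -0.0647, 0.2125]
ee_rot: [0.002, 1.0, 0.0, -0.0]
force: [-1.4, 0.5, -4.2]
gripper_width: 0.0237
finger_force: 44.9
```

>>> play_rows:
  series:
    - {"translation": [0, 0, -1.5], "dr": [0, 0, 0], "claw": 245}
    - {"translation": [0, 0, 0], "dr": [0, 0, 0], "claw": 245}

```text
t: 6.75
tool_pos: [0.4604, -0.0648, 0.2116]
ee_rot: [0.002, 1.0, -0.0, 0.0]
force: [0.3, 0.1, -4.1]
gripper_width: 0.0233
finger_force: 44.9
```

>>> play_rows:
  series:
    - {"translation": [0, 0, -1.5], "dr": [0, 0, 0], "claw": 245}
    - {"translation": [0, 0, 0], "dr": [0, 0, 0], "claw": 245}

```text
t: 6.92
tool_pos: [0.4605, -0.0648, 0.2115]
ee_rot: [0.002, 1.0, -0.0, 0.001]
force: [-3.3, 0.8, 5.3]
gripper_width: 0.0237
finger_force: 44.9
```

Contact made (+5 N). Releasing to part-open and rising.

>>> play_rows:
  series:
    - {"translation": [0, 0, 0], "dr": [0, 0, 0], "claw": 160}
    - {"translation": [0, 0, 0], "dr": [0, 0, 0], "claw": 130}
    - {"translation": [0, 0, 0], "dr": [0, 0, 0], "claw": 130}
    - {"translation": [0, 0, 5], "dr": [0, 0, 0], "claw": 130}
    - {"translation": [0, 0, 20], "dr": [0, 0, 0], "claw": 130}

```text
t: 7.33
tool_pos: [0.4589, -0.0644, 0.2321]
ee_rot: [0.003, 1.0, 0.001, -0.003]
force: [0.7, -0.1, -0.0]
gripper_width: 0.0457
finger_force: 0.0
```

>>> play_rows:
  series:
    - {"translation": [0, 0, 35], "dr": [0, 0, 0], "claw": 130}
    - {"translation": [0, 0, 40], "dr": [0, 0, 0], "claw": 60}
    - {"translation": [0, -20, 40], "dr": [0, 0, 0], "claw": 0}
    - {"translation": [0, -30, 40], "dr": [0, 0, 0], "claw": 0}
    - {"translation": [-10, -38, 0], "dr": [0, 0, 0], "claw": 0}

```text
t: 7.75
tool_pos: [0.4518, -0.1461, 0.3895]
ee_rot: [0.0, 1.0, -0.003, 0.008]
force: [0.9, -1.3, 0.0]
gripper_width: 0.0694
finger_force: 0.0
```

>>> play_rows:
  series:
    - {"translation": [-10, -38, 0], "dr": [0, 0, -5], "claw": 0}
    - {"translation": [-10, -38, 0], "dr": [0, 0, -5], "claw": 0}
    - {"translation": [-10, -38, 0], "dr": [0, 0, -5], "claw": 0}
    - {"translation": [0, -38, 0], "dr": [0, 0, -5], "claw": 0}
    - {"translation": [0, -10, 0], "dr": [0, 0, 0], "claw": 0}

```text
t: 8.17
tool_pos: [0.4191, -0.3126, 0.3804]
ee_rot: [0.18, 0.984, -0.001, 0.0]
force: [-0.3, 0.5, 0.1]
gripper_width: 0.0938
finger_force: 0.0
```

```bash
python3 - <<'E'
from h import *
np.set_printoptions(precision=4,suppress=True)
snap('wrist')
s=telemetry.observe();print(s['t'],s['tool_pos'],s['q'],s['gripper_width'],s['force'])
a=snap('wrist');print(spotter.look_for('wrist','jar'))
b=snap('scene');print(spotter.look_for('scene','jar'),spotter.look_for('scene','filler_plate'))
cv2.imwrite('pics/w3.png',np.hstack([cv2.resize(a[:,:,::-1],(400,300)),cv2.resize(b[:,:,::-1],(400,300))]))
E
```

```text
8.2167 [ 0.4194 -0.3122  0.3801] [-0.748   0.0327  1.4766 -0.0013  1.6315 -1.9601] 0.09409886438598254 [-0.2161 -1.2142 -0.0248]
[{'at': [0.4313, -0.2637, 0.086], 'p': 0.97}, {'at': [0.4477, -0.3746, 0.0855], 'p': 0.81}]
[{'at': [0.4516, -0.3811, 0.084], 'p': 0.64}, {'at': [0.4276, -0.2765, 0.082], 'p': 0.63}] [{'at': [0.453, -0.0719, 0.029], 'p': 0.66}]
```

View pics/w3.png

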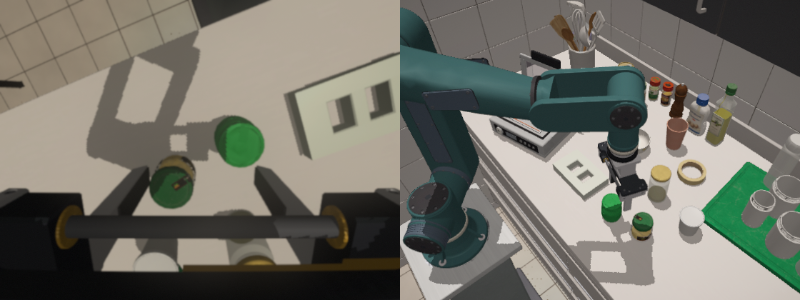

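The wrist view shows the squat jar's lid at (242,260) full-res and the green look-alike at (335,195). The plate lies flat.

```bash
python3 - <<'E'
from h import *
print(telemetry.observe()['tool_pos'],at('wrist',242,261,.084),at('scene',(642-400)*1.4,222*1.4,.084))
E
```

```text
[ 0.42052625 -0.30687936  0.38047672] [ 0.45884503 -0.36423804  0.084     ] [ 0.45595906 -0.3780422   0.084     ]
```

>>> play_rows:
  series:
    - {"translation": [10, -20, 0], "dr": [0, 0, 0], "claw": 0}
    - {"translation": [10, -20, -10], "dr": [0, 0, 0], "claw": 0}
    - {"translation": [10, -22, -25], "dr": [0, 0, 0], "claw": 0}
    - {"translation": [0, -2, -25], "dr": [0, 0, 0], "claw": 0}
    - {"translation": [0, 0, -5], "dr": [0, 0, 0], "claw": 0}

```text
t: 8.88
tool_pos: [0.4503, -0.3709, 0.3104]
ee_rot: [0.175, 0.985, 0.003, -0.003]
force: [-0.5, 0.5, -1.1]
gripper_width: 0.0939
finger_force: 0.0
```

```bash
python3 - <<'E'
from h import *
snap('wrist')
print(telemetry.observe()['tool_pos'])
a=snap('wrist','w4.png');print(spotter.look_for('wrist','jar'))
E
```

```text
[ 0.45013075 -0.37051178  0.31115412]
[{'at': [0.4328, -0.2672, 0.0843], 'p': 0.91}, {'at': [0.4473, -0.3732, 0.0857], 'p': 0.82}]
```

View pics/w4.png

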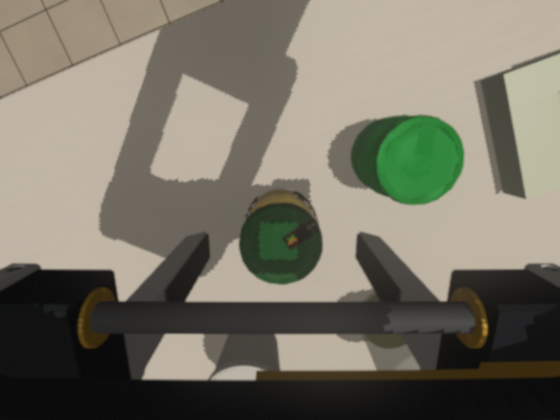

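Jar lid centre at (281,243), centred laterally between the fingers.

```bash
python3 - <<'E'
from h import *
print(telemetry.observe()['tool_pos'],at('wrist',281,243,.084))
E
```

```text
[ 0.45051756 -0.37099945  0.31565498] [ 0.46052407 -0.37590309  0.084     ]
```

>>> play_rows:
  series:
    - {"translation": [8, -4, -10], "dr": [0, 0, 0], "claw": 0}
    - {"translation": [0, 0, -25], "dr": [0, 0, 0], "claw": 0}
    - {"translation": [0, 0, -25], "dr": [0, 0, 0], "claw": 0}
    - {"translation": [0, 0, -16], "dr": [0, 0, 0], "claw": 0}
    - {"translation": [0, 0, -6], "dr": [0, 0, 0], "claw": 0}

```text
t: 9.45
tool_pos: [0.4583, -0.3755, 0.2315]
ee_rot: [0.176, 0.984, 0.001, -0.001]
force: [-0.0, 0.8, -1.0]
gripper_width: 0.094
finger_force: 0.0
```

>>> play_rows:
  series:
    - {"translation": [0, 0, 0], "dr": [0, 0, 0], "claw": 60}
    - {"translation": [0, 0, 0], "dr": [0, 0, 0], "claw": 90}
    - {"translation": [0, 0, 0], "dr": [0, 0, 0], "claw": 120}
    - {"translation": [0, 0, 0], "dr": [0, 0, 0], "claw": 120}
    - {"translation": [0, 0, 0], "dr": [0, 0, 0], "claw": 120}
  newtons: 25

```text
t: 9.87
tool_pos: [0.4589, -0.3762, 0.2353]
ee_rot: [0.176, 0.984, 0.0, 0.002]
force: [1.1, 1.0, 4.0]
gripper_width: 0.0653
finger_force: 25.0
```

>>> play_rows:
  series:
    - {"translation": [0, 0, 4], "dr": [0, 0, 0], "claw": 140}
    - {"translation": [0, 0, 10], "dr": [0, 0, 0], "claw": 140}
    - {"translation": [0, 0, 20], "dr": [0, 0, 0], "claw": 140}
    - {"translation": [0, 0, 25], "dr": [0, 0, 0], "claw": 140}
    - {"translation": [0, 0, 25], "dr": [0, 0, 0], "claw": 140}

```text
t: 10.28
tool_pos: [0.4577, -0.3763, 0.3176]
ee_rot: [0.176, 0.984, 0.0, -0.001]
force: [1.1, -0.5, -2.5]
gripper_width: 0.065
finger_force: 25.0
```

>>> play_rows:
  series:
    - {"translation": [0, 0, 25], "dr": [0, 0, 0], "claw": 140}
    - {"translation": [0, 0, 25], "dr": [0, 0, 0], "claw": 140}
    - {"translation": [0, 6, 15], "dr": [0, 0, 0], "claw": 140}
    - {"translation": [0, 18, 5], "dr": [0, 0, 0], "claw": 140}
    - {"translation": [1, 28, 0], "dr": [0, 0, 1], "claw": 140}

```text
t: 10.7
tool_pos: [0.4588, -0.3257, 0.3901]
ee_rot: [0.169, 0.986, -0.002, 0.002]
force: [1.3, 0.5, -2.4]
gripper_width: 0.0647
finger_force: 25.0
```

>>> play_rows:
  series:
    - {"translation": [1, 35, 0], "dr": [0, 0, 2.5], "claw": 140}
    - {"translation": [1, 36, 0], "dr": [0, 0, 2.5], "claw": 140}
    - {"translation": [1, 36, 0], "dr": [0, 0, 2.5], "claw": 140}
    - {"translation": [1, 36, 0], "dr": [0, 0, 2.5], "claw": 140}
    - {"translation": [1, 36, 0], "dr": [0, 0, 2.5], "claw": 140}

```text
t: 11.12
tool_pos: [0.4635, -0.1439, 0.3877]
ee_rot: [0.059, 0.998, -0.0, 0.0]
force: [0.2, 0.4, -3.2]
gripper_width: 0.0647
finger_force: 25.0
```

>>> play_rows:
  series:
    - {"translation": [1, 36, 0], "dr": [0, 0, 2.5], "claw": 140}
    - {"translation": [1, 36, 0], "dr": [0, 0, 2.5], "claw": 140}
    - {"translation": [1, 36, 0], "dr": [0, 0, 2.5], "claw": 140}
    - {"translation": [1, 36, 0], "dr": [0, 0, 2.5], "claw": 140}
    - {"translation": [1, 36, 0], "dr": [0, 0, 2.5], "claw": 140}

```text
t: 11.53
tool_pos: [0.4685, 0.0362, 0.3879]
ee_rot: [-0.051, 0.999, -0.0, 0.0]
force: [-0.1, -1.3, -2.9]
gripper_width: 0.0647
finger_force: 25.0
```

>>> play_rows:
  series:
    - {"translation": [2, 36, 0], "dr": [0, 0, 2.5], "claw": 140}
    - {"translation": [2, 36, 0], "dr": [0, 0, 2.5], "claw": 140}
    - {"translation": [2, 36, 0], "dr": [0, 0, 2.5], "claw": 140}
    - {"translation": [2, 24, 0], "dr": [0, 0, 2.5], "claw": 140}
    - {"translation": [0, 12, 0], "dr": [0, 0, 0], "claw": 140}

```text
t: 11.95
tool_pos: [0.4768, 0.1812, 0.3875]
ee_rot: [-0.139, 0.99, 0.0, 0.0]
force: [-0.7, -0.7, -3.2]
gripper_width: 0.0653
finger_force: 25.0
```

>>> play_rows:
  series:
    - {"translation": [1, 20, 0], "dr": [0, 0, 0], "claw": 140}
    - {"translation": [1, 30, 0], "dr": [0, 0, 0], "claw": 140}
    - {"translation": [0, 18, 0], "dr": [0, 0, 0], "claw": 140}
    - {"translation": [0, 6, 0], "dr": [0, 0, 0], "claw": 140}
    - {"translation": [0, 0, 0], "dr": [0, 0, 0], "claw": 140}

```text
t: 12.37
tool_pos: [0.4791, 0.2531, 0.3872]
ee_rot: [-0.137, 0.991, -0.0, -0.0]
force: [-0.6, -0.6, -2.1]
gripper_width: 0.0651
finger_force: 25.0
```

```bash
python3 - <<'E'
from h import *
s=telemetry.observe();print(s['t'],s['tool_pos'],R.from_quat(s['ee_rot']).as_matrix()[:,1])
a=snap('wrist');b=snap('scene');print(spotter.look_for('scene','jar')[:2])
cv2.imwrite('pics/w5.png',np.hstack([cv2.resize(a[:,:,::-1],(400,300)),cv2.resize(b[60:210,100:300,::-1],(400,300))]))
E
```

```text
12.3667 [0.47911969 0.25308768 0.38720965] [-2.71512238e-01  9.62434694e-01 -7.50847076e-04]
[{'at': [0.4299, -0.275, 0.0868], 'p': 0.86}, {'at': [0.4677, 0.2362, 0.2067], 'p': 0.62}]
```

View pics/w5.png

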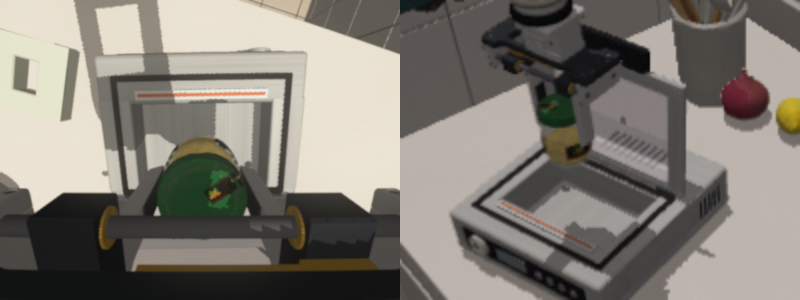

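Jar upright above the empty chamber. Lowering.

>>> play_rows:
  series:
    - {"translation": [2, 2, -15], "dr": [0, 0, 0], "claw": 140}
    - {"translation": [0, 0, -25], "dr": [0, 0, 0], "claw": 140}
    - {"translation": [0, 0, -25], "dr": [0, 0, 0], "claw": 140}
    - {"translation": [0, 0, -20], "dr": [0, 0, 0], "claw": 140}
    - {"translation": [0, 0, -15], "dr": [0, 0, 0], "claw": 140}

```text
t: 12.93
tool_pos: [0.4809, 0.2529, 0.2851]
ee_rot: [-0.136, 0.991, -0.001, -0.001]
force: [0.3, -1.2, -2.8]
gripper_width: 0.0652
finger_force: 25.0
```

>>> play_rows:
  series:
    - {"translation": [0, 0, -10], "dr": [0, 0, 0], "claw": 140}
    - {"translation": [0, 0, -8], "dr": [0, 0, 0], "claw": 140}
    - {"translation": [0, 0, -4], "dr": [0, 0, 0], "claw": 140}
    - {"translation": [0, 0, -2], "dr": [0, 0, 0], "claw": 140}
    - {"translation": [0, 0, 0], "dr": [0, 0, 0], "claw": 140}

```text
t: 13.35
tool_pos: [0.4814, 0.2545, 0.2638]
ee_rot: [-0.137, 0.991, 0.0, 0.0]
force: [-0.2, 0.3, -2.8]
gripper_width: 0.0648
finger_force: 25.0
```

>>> play_rows:
  series:
    - {"translation": [0, 0, -3], "dr": [0, 0, 0], "claw": 140}
    - {"translation": [0, 0, -2], "dr": [0, 0, 0], "claw": 140}
    - {"translation": [0, 0, 0], "dr": [0, 0, 0], "claw": 140}

```text
t: 13.6
tool_pos: [0.4812, 0.2547, 0.2584]
ee_rot: [-0.137, 0.991, 0.0, 0.0]
force: [-0.4, 0.1, -2.8]
gripper_width: 0.0649
finger_force: 25.0
```

>>> play_rows:
  series:
    - {"translation": [0, 0, -2], "dr": [0, 0, 0], "claw": 140}
    - {"translation": [0, 0, 0], "dr": [0, 0, 0], "claw": 140}

```text
t: 13.77
tool_pos: [0.4811, 0.2547, 0.2562]
ee_rot: [-0.137, 0.991, 0.0, -0.0]
force: [1.2, -0.7, -3.0]
gripper_width: 0.0646
finger_force: 25.0
```

>>> play_rows:
  series:
    - {"translation": [0, 0, -1.5], "dr": [0, 0, 0], "claw": 140}
    - {"translation": [0, 0, 0], "dr": [0, 0, 0], "claw": 140}

```text
t: 13.93
tool_pos: [0.4813, 0.2547, 0.2555]
ee_rot: [-0.137, 0.991, 0.0, 0.0]
force: [-1.1, -0.9, 0.0]
gripper_width: 0.0646
finger_force: 25.0
```

>>> play_rows:
  series:
    - {"translation": [0, 0, -1], "dr": [0, 0, 0], "claw": 140}
    - {"translation": [0, 0, 0], "dr": [0, 0, 0], "claw": 70}
    - {"translation": [0, 0, 0], "dr": [0, 0, 0], "claw": 30}
    - {"translation": [0, 0, 0], "dr": [0, 0, 0], "claw": 10}
    - {"translation": [0, 0, 0], "dr": [0, 0, 0], "claw": 10}

```text
t: 14.35
tool_pos: [0.4813, 0.2547, 0.2538]
ee_rot: [-0.137, 0.991, 0.0, 0.0]
force: [-0.1, 0.0, 0.0]
gripper_width: 0.0849
finger_force: 0.0
```

>>> play_rows:
  series:
    - {"translation": [0, 0, 10], "dr": [0, 0, 0], "claw": 10}
    - {"translation": [0, 0, 30], "dr": [0, 0, 0], "claw": 10}
    - {"translation": [0, 0, 40], "dr": [0, 0, 0], "claw": 10}
    - {"translation": [0, 0, 40], "dr": [0, 0, 0], "claw": 10}
    - {"translation": [-15, -5, 30], "dr": [0, 0, 0], "claw": 100}

```text
t: 14.77
tool_pos: [0.4673, 0.2498, 0.4077]
ee_rot: [-0.136, 0.991, 0.001, 0.002]
force: [0.6, 0.2, -0.6]
gripper_width: 0.0864
finger_force: 0.0
```

```bash
python3 - <<'E'
from h import *
s=telemetry.observe();print(s['t'],s['tool_pos'],s['q'],s['force'],s['gripper_width'])
C=np.array([.481,.2557,0]);X=np.array([np.cos(.279),np.sin(.279),0]);Y=np.array([-X[1],X[0],0])
def mid(n,u,v):
    o,d=ray(n,u,v); p=o-d*((o-C)@Y)/(d@Y); return ((p-C)@X-.072,p[2]-.08)
for u,v in [(625,43),(622,72)]:
    r=mid('scene',115+(u-400)/2.5,60+v/2.5); print('scene',r,np.hypot(*r),np.arctan2(r[1],-r[0]))
def face(n,u,v,th): # angle from strip pts: vary
    pass
# strip both in top: solve point on circle of radius 209 in midplane seen in top
o,d=ray('top',90+140*.35,140+70*.35)
for k in np.linspace(.9,1.0,11): 
    p=o+d*(1.28*k/abs(d[2])); print(((p-C)@X-.072).round(3),((p-C)@Y).round(3),p[2]-.08)
a=snap('scene');b=snap('wrist')
cv2.imwrite('pics/s6.png',np.hstack([cv2.resize(b[:,:,::-1],(400,400)),cv2.resize(a[60:220,115:275,::-1],(400,400))]))
E
```

```text
14.7667 [0.46725223 0.24982608 0.40773167] [ 3.83977257e-01  3.99952162e-02  1.41460385e+00 -2.39128196e-05
  1.68198823e+00 -1.46059715e+00] [ 0.63231934  0.15395314 -0.56824272] 0.08641309663310123
scene (np.float64(0.0417487480934209), np.float64(0.19957775690886886)) 0.2038976189663417 1.7770081767342383
scene (np.float64(0.0309688225417923), np.float64(0.16920071424548538)) 0.17201148121799145 1.7518227063472995
0.08 0.036 0.048100504658315904
0.085 0.04 0.03530050465831598
0.09 0.043 0.02250050465831606
0.095 0.047 0.009700504658315914
0.099 0.05 -0.003099495341684008
0.104 0.053 -0.01589949534168393
0.109 0.057 -0.028699495341683853
0.114 0.06 -0.041499495341684
0.119 0.064 -0.05429949534168392
0.124 0.067 -0.06709949534168407
0.129 0.07 -0.07989949534168399
```

View pics/s6.png

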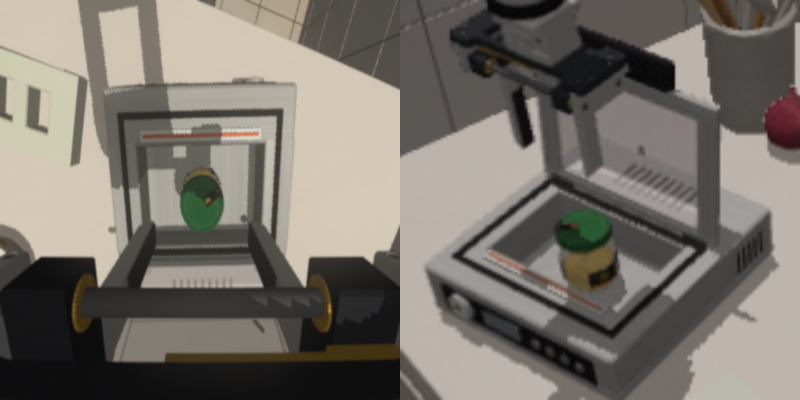

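Jar stands upright on the chamber floor; the lid leans back at about 1.76 rad. I rise and close the fingers before going over and behind the lid.

>>> play_rows:
  series:
    - {"translation": [0, 0, 25], "dr": [0, 0, 0], "claw": 255}
    - {"translation": [0, 0, 25], "dr": [0, 0, 0], "claw": 255}
    - {"translation": [0, 0, 25], "dr": [0, 0, 0], "claw": 255}
    - {"translation": [0, 0, 25], "dr": [0, 0, 0], "claw": 255}
    - {"translation": [0, 0, 10], "dr": [0, 0, 0], "claw": 255}

```text
t: 15.28
tool_pos: [0.4659, 0.2496, 0.5175]
ee_rot: [-0.137, 0.991, 0.001, 0.003]
force: [0.2, -0.7, 0.2]
gripper_width: 0.0457
finger_force: 0.0
```

```bash
python3 - <<'E'
from h import *
from scipy.optimize import least_squares
s=telemetry.observe();print(s['t'],s['tool_pos'],s['q'],s['gripper_width'],s['force'])
D=[(.087,1.371,.550,.405),(-.007,1.467,.508,.405),(.0327,1.4766,.523,.380),(.040,1.4146,.530,.4077),(s['q'][1],s['q'][2],np.hypot(*s['tool_pos'][:2]),s['tool_pos'][2])]
def fk(p,a,b): 
    L1,o1,L2,o2,c,z=p; return c+L1*np.sin(a+o1)+L2*np.sin(a+b+o2), z+L1*np.cos(a+o1)+L2*np.cos(a+b+o2)
f=lambda p: np.r_[sum([[10*(fk(p,a,b)[0]-r)*100,10*(fk(p,a,b)[1]-z)*100] for a,b,r,z in D],[]), (np.array(p)-P0)/[.1,.2,.1,.2,.1,.2]*.1]
P0=np.array([.36,0,.4,0,.08,.15])
r=least_squares(f,P0);print(r.x.round(3),np.abs(r.fun[:10]).max()/1000)
# max reach over joints at z
for z in (.45,.48,.5,.52):
    best=max((fk(r.x,a,b)[0],a,b) for a in np.arange(-.7,2,.01) for b in np.arange(.27,2.5,.01) if abs(fk(r.x,a,b)[1]-z)<.004 and .17<np.pi-a-b<2.65); print(z,best)
E
```

```text
15.2833 [0.46587756 0.24958136 0.51753543] [ 3.84493976e-01  4.30744770e-02  1.19555638e+00  9.02770884e-05
  1.89750321e+00 -1.46062463e+00] 0.04570535752267554 [ 0.15080026 -0.73997832  0.15427507]
[ 0.446 -0.016  0.51   0.203  0.011  0.006] 0.000537475500946738
0.45 (np.float64(0.826836434202809), np.float64(0.8300000000000014), np.float64(0.27))
0.48 (np.float64(0.8085483195177321), np.float64(0.7900000000000014), np.float64(0.27))
0.5 (np.float64(0.7956574891799271), np.float64(0.7600000000000013), np.float64(0.28))
0.52 (np.float64(0.7838967323577775), np.float64(0.7400000000000013), np.float64(0.27))
```

>>> play_rows:
  series:
    - {"translation": [30, 9, 0], "dr": [0, 0, 0], "claw": 255}
    - {"translation": [35, 10, 0], "dr": [0, 0, 0], "claw": 255}
    - {"translation": [35, 10, 0], "dr": [0, 0, 0], "claw": 255}
    - {"translation": [35, 10, 0], "dr": [0, 0, 0], "claw": 255}
    - {"translation": [29, 10, 0], "dr": [0, 0, 0], "claw": 255}

```text
t: 15.7
tool_pos: [0.6324, 0.299, 0.5115]
ee_rot: [-0.136, 0.991, -0.0, -0.001]
force: [-0.4, 0.4, 0.4]
gripper_width: 0.0123
finger_force: 0.0
```

```bash
python3 - <<'E'
from h import *
a=snap('scene')
s=telemetry.observe();print(s['t'],s['tool_pos'],s['q'],s['gripper_width'],s['force'],R.from_quat(s['ee_rot']).as_matrix()[:,1])
cv2.imwrite('pics/s7.png',cv2.resize(a[20:200,115:355,::-1],(800,600),interpolation=3))
E
```

```text
15.75 [0.63774386 0.30048187 0.50530189] [ 3.59958505e-01  4.73169848e-01  6.92447129e-01 -8.31347247e-05
  1.98210420e+00 -1.48387945e+00] 0.008293948028467456 [-0.1028218   0.09452388 -4.50623079] [-2.69631586e-01  9.62963363e-01 -6.08113446e-04]
```

View pics/s7.png

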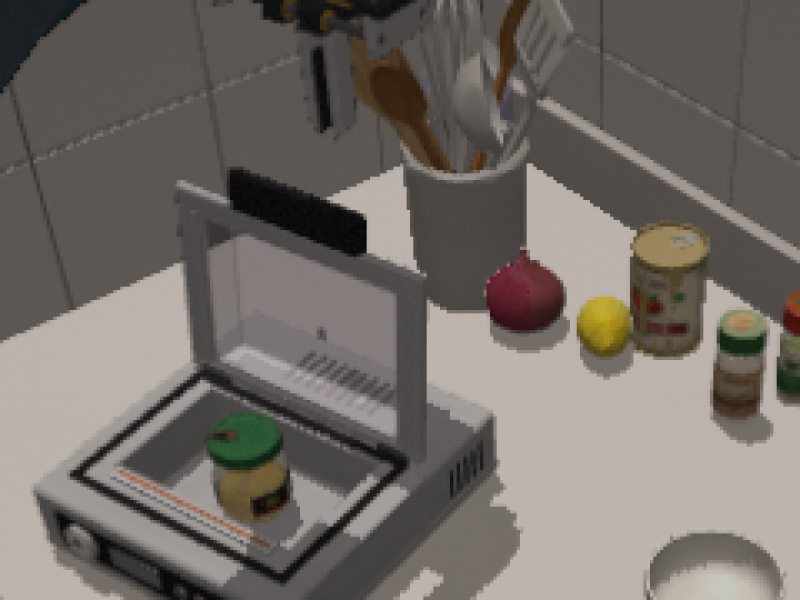

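Fingers are behind and above the lid strip. I check whether the −4.5 N is transient.

>>> play_rows:
  series:
    - {"translation": [0, 0, 0], "dr": [0, 0, 0], "claw": 255}

```text
t: 15.83
tool_pos: [0.6341, 0.2996, 0.5062]
ee_rot: [-0.136, 0.991, -0.001, -0.005]
force: [-0.7, 0.2, -0.6]
gripper_width: 0.0022
finger_force: 0.0
```

>>> play_rows:
  series:
    - {"translation": [0, 0, -15], "dr": [0, 0, 0], "claw": 255}
    - {"translation": [0, 0, -20], "dr": [0, 0, 0], "claw": 255}
    - {"translation": [0, 0, -10], "dr": [0, 0, 0], "claw": 255}
    - {"translation": [0, 0, 0], "dr": [0, 0, 0], "claw": 255}

```text
t: 16.17
tool_pos: [0.6292, 0.2985, 0.4658]
ee_rot: [-0.137, 0.991, -0.001, -0.003]
force: [-0.5, 0.6, -1.6]
gripper_width: 0.0004
finger_force: 0.0
```

>>> play_rows:
  series:
    - {"translation": [-8, -2, 0], "dr": [0, 0, 0], "claw": 255}
    - {"translation": [-8, -2, 0], "dr": [0, 0, 0], "claw": 255}
    - {"translation": [-8, -3, 0], "dr": [0, 0, 0], "claw": 255}
    - {"translation": [-8, -2, 0], "dr": [0, 0, 0], "claw": 255}

```text
t: 16.5
tool_pos: [0.5969, 0.2892, 0.4707]
ee_rot: [-0.137, 0.991, 0.0, 0.001]
force: [-0.2, -0.5, -0.4]
gripper_width: 0.0008
finger_force: 0.0
```

>>> play_rows:
  series:
    - {"translation": [-8, -2, 0], "dr": [0, 0, 0], "claw": 255}
    - {"translation": [-8, -3, 0], "dr": [0, 0, 0], "claw": 255}
    - {"translation": [-8, -2, 2], "dr": [0, 0, 0], "claw": 255}
    - {"translation": [-8, -2, 2], "dr": [0, 0, 0], "claw": 255}

```text
t: 16.83
tool_pos: [0.5655, 0.2802, 0.474]
ee_rot: [-0.136, 0.991, -0.0, 0.002]
force: [3.8, -0.3, -2.4]
gripper_width: 0.0005
finger_force: 2.0
```

```bash
cat >> h.py <<'E'
C=np.array([.481,.2557,0]);X=np.array([np.cos(.279),np.sin(.279),0])
def st():
    s=telemetry.observe();p=np.array(s['tool_pos']);h=(p-C)@X-.08;z=p[2]-.199
    print(round(s['t'],2),p.round(4),'h,z mm',round(h*1e3,1),round(z*1e3,1),np.round(s['force'],1)); return h,z
E
python3 - <<'E'
from h import *
a=snap('scene'); st()
print([(d['at'],d['p']) for d in spotter.look_for('scene','lid')])
cv2.imwrite('pics/s8.png',cv2.resize(a[20:200,115:355,::-1],(800,600),interpolation=3))
E
```

```text
16.88 [0.5644 0.2801 0.4746] h,z mm 6.9 275.6 [ 0.8  0.2 -0.2]
[([0.564, 0.2867, 0.166], 0.97)]
```

>>> play_rows:
  series:
    - {"translation": [-10, -3, -2], "dr": [0, 0, 0], "claw": 255}
    - {"translation": [-10, -3, -3], "dr": [0, 0, 0], "claw": 255}
    - {"translation": [-10, -3, -3], "dr": [0, 0, 0], "claw": 255}
    - {"translation": [-10, -3, -4], "dr": [0, 0, 0], "claw": 255}

```text
t: 17.27
tool_pos: [0.5259, 0.2686, 0.4629]
ee_rot: [-0.137, 0.991, 0.001, 0.002]
force: [2.9, 0.7, 4.3]
gripper_width: 0.0002
finger_force: 2.1
```

>>> play_rows:
  series:
    - {"translation": [-10, -3, -3], "dr": [0, 0, 0], "claw": 255}
    - {"translation": [-10, -3, -3], "dr": [0, 0, 0], "claw": 255}
    - {"translation": [-10, -3, -4], "dr": [0, 0, 0], "claw": 255}
    - {"translation": [-10, -3, -4], "dr": [0, 0, 0], "claw": 255}

```text
t: 17.6
tool_pos: [0.4857, 0.2566, 0.4487]
ee_rot: [-0.137, 0.991, 0.001, 0.002]
force: [2.5, 0.4, 2.9]
gripper_width: 0.0006
finger_force: 1.8
```

```bash
python3 - <<'E'
from h import *
snap('scene'); st()
print([(d['at'],d['p']) for d in spotter.look_for('scene','lid')])
E
```

```text
17.65 [0.4843 0.2563 0.4479] h,z mm -76.6 248.9 [-0.8  0.   0.8]
[([0.5252, 0.254, 0.1862], 0.82)]
```

>>> play_rows:
  series:
    - {"translation": [-9.5, -3, -4.5], "dr": [0, 0, 0], "claw": 255}
    - {"translation": [-9.5, -3, -5], "dr": [0, 0, 0], "claw": 255}
    - {"translation": [-9.5, -2.5, -5], "dr": [0, 0, 0], "claw": 255}
    - {"translation": [-9.5, -2.5, -5.5], "dr": [0, 0, 0], "claw": 255}
    - {"translation": [-9, -2.5, -6], "dr": [0, 0, 0], "claw": 255}

```text
t: 18.12
tool_pos: [0.4396, 0.2433, 0.421]
ee_rot: [-0.137, 0.991, 0.0, 0.001]
force: [3.2, -0.0, -0.5]
gripper_width: 0.0002
finger_force: 1.4
```

>>> play_rows:
  series:
    - {"translation": [-7, -2, -7], "dr": [0, 0, 0], "claw": 255}
    - {"translation": [-7, -2, -7], "dr": [0, 0, 0], "claw": 255}
    - {"translation": [-6, -2, -7.5], "dr": [0, 0, 0], "claw": 255}
    - {"translation": [-6, -1.5, -8], "dr": [0, 0, 0], "claw": 255}
    - {"translation": [-5, -1.5, -8], "dr": [0, 0, 0], "claw": 255}

```text
t: 18.53
tool_pos: [0.4083, 0.2341, 0.3836]
ee_rot: [-0.137, 0.991, -0.0, 0.0]
force: [2.2, -0.7, 2.2]
gripper_width: 0.0007
finger_force: 1.2
```

```bash
python3 - <<'E'
from h import *
snap('scene'); st()
print([(d['at'],d['p']) for d in spotter.look_for('scene','lid')])
E
```

```text
18.58 [0.4073 0.2339 0.3816] h,z mm -156.8 182.6 [-0.1  0.5  1.1]
[([0.4632, 0.2006, 0.1715], 0.95)]
```

>>> play_rows:
  series:
    - {"translation": [-5.5, -1.5, -8], "dr": [0, 0, 0], "claw": 255}
    - {"translation": [-5.5, -1.5, -9], "dr": [0, 0, 0], "claw": 255}
    - {"translation": [-5, -1.5, -9], "dr": [0, 0, 0], "claw": 255}
    - {"translation": [-3.5, -1, -8], "dr": [0, 0, 0], "claw": 255}
    - {"translation": [-2.5, -0.5, -8], "dr": [0, 0, 0], "claw": 255}

```text
t: 19.05
tool_pos: [0.3863, 0.2282, 0.3413]
ee_rot: [-0.137, 0.991, 0.0, 0.0]
force: [1.7, -0.9, 2.4]
gripper_width: 0.0007
finger_force: 1.0
```

>>> play_rows:
  series:
    - {"translation": [-2, -0.5, -8], "dr": [0, 0, 0], "claw": 255}
    - {"translation": [-2, -0.5, -7], "dr": [0, 0, 0], "claw": 255}
    - {"translation": [-1.5, -0.5, -6], "dr": [0, 0, 0], "claw": 255}
    - {"translation": [-1, 0, -5], "dr": [0, 0, 0], "claw": 255}
    - {"translation": [-1, 0, -4], "dr": [0, 0, 0], "claw": 255}

```text
t: 19.47
tool_pos: [0.3786, 0.2266, 0.3107]
ee_rot: [-0.137, 0.991, -0.0, -0.0]
force: [1.5, -1.3, 1.9]
gripper_width: 0.0009
finger_force: 0.9
```

```bash
python3 - <<'E'
from h import *
snap('scene'); st()
print([(d['at'],d['p']) for d in spotter.look_for('scene','lid')])
E
```

```text
19.52 [0.3783 0.2266 0.31  ] h,z mm -186.7 111.0 [0.  0.4 0.6]
[([0.4627, 0.1909, 0.1205], 0.84)]
```

Now slowly to the stop, watching force.

>>> play_rows:
  series:
    - {"translation": [-1, 0, -4], "dr": [0, 0, 0], "claw": 255}
    - {"translation": [0, 0, -4], "dr": [0, 0, 0], "claw": 255}
    - {"translation": [0, 0, -3], "dr": [0, 0, 0], "claw": 255}
    - {"translation": [0, 0, -2], "dr": [0, 0, 0], "claw": 255}
    - {"translation": [0, 0, -1.5], "dr": [0, 0, 0], "claw": 255}

```text
t: 19.98
tool_pos: [0.3774, 0.2267, 0.2964]
ee_rot: [-0.137, 0.991, 0.0, -0.001]
force: [-1.9, -0.9, 1.7]
gripper_width: 0.0002
finger_force: 1.0
```

>>> play_rows:
  series:
    - {"translation": [0, 0, -1.5], "dr": [0, 0, 0], "claw": 255}
    - {"translation": [0, 0, -1.5], "dr": [0, 0, 0], "claw": 255}

```text
t: 20.15
tool_pos: [0.3776, 0.2267, 0.2937]
ee_rot: [-0.137, 0.991, 0.0, -0.0]
force: [-1.2, 0.1, 1.5]
gripper_width: 0.0005
finger_force: 1.0
```

>>> play_rows:
  series:
    - {"translation": [0, 0, -1.5], "dr": [0, 0, 0], "claw": 255}
    - {"translation": [0, 0, 0], "dr": [0, 0, 0], "claw": 255}

```text
t: 20.32
tool_pos: [0.3777, 0.2267, 0.292]
ee_rot: [-0.137, 0.991, 0.0, 0.0]
force: [-0.3, -0.1, -0.8]
gripper_width: 0.0007
finger_force: 0.0
```

>>> play_rows:
  series:
    - {"translation": [0, 0, -1.5], "dr": [0, 0, 0], "claw": 255}
    - {"translation": [0, 0, 0], "dr": [0, 0, 0], "claw": 255}

```text
t: 20.48
tool_pos: [0.3778, 0.2267, 0.2914]
ee_rot: [-0.137, 0.991, 0.0, 0.0]
force: [-1.6, -1.1, 4.6]
gripper_width: 0.0003
finger_force: 2.1
```

>>> play_rows:
  series:
    - {"translation": [0, 0, -1], "dr": [0, 0, 0], "claw": 255}
    - {"translation": [0, 0, 0], "dr": [0, 0, 0], "claw": 255}

```text
t: 20.65
tool_pos: [0.3778, 0.2267, 0.2914]
ee_rot: [-0.137, 0.991, 0.0, 0.001]
force: [-3.8, -0.7, 8.4]
gripper_width: 0.0005
finger_force: 4.3
```

>>> play_rows:
  series:
    - {"translation": [0, 0, -1], "dr": [0, 0, 0], "claw": 255}
    - {"translation": [0, 0, 0], "dr": [0, 0, 0], "claw": 255}

```text
t: 20.82
tool_pos: [0.3778, 0.2267, 0.2913]
ee_rot: [-0.137, 0.991, 0.0, 0.001]
force: [-5.2, -2.7, 12.7]
gripper_width: 0.0003
finger_force: 6.4
```

>>> play_rows:
  series:
    - {"translation": [0, 0, 5], "dr": [0, 0, 0], "claw": 255}
    - {"translation": [0, 0, 20], "dr": [0, 0, 0], "claw": 255}
    - {"translation": [0, 0, 35], "dr": [0, 0, 0], "claw": 255}
    - {"translation": [-10, 0, 40], "dr": [0, 0, 0], "claw": 255}
    - {"translation": [-30, 0, 30], "dr": [0, 0, 0], "claw": 255}

```text
t: 21.23
tool_pos: [0.3399, 0.2266, 0.4203]
ee_rot: [-0.135, 0.991, 0.0, 0.002]
force: [0.2, 0.5, -0.2]
gripper_width: 0.0002
finger_force: 0.0
```

```bash
python3 - <<'E'
from h import *
snap('scene'); st()
for n in ('lid','jar','filler_plate'): print(n,[(np.round(d['at'],3),d['p']) for d in spotter.look_for('scene',n)])
snap('top')
for n in ('lid','filler_plate','tall_jar','bowl','pot'): print(n,[(np.round(d['at'],3),d['p']) for d in spotter.look_for('top',n)])
E
```

```text
21.28 [0.3354 0.2268 0.4274] h,z mm -227.9 228.4 [-1.6  0.1  3.2]
lid [(array([0.448, 0.216, 0.123]), 0.72)]
jar [(array([ 0.427, -0.276,  0.085]), 0.84)]
filler_plate [(array([ 0.452, -0.073,  0.031]), 0.81)]
lid [(array([0.474, 0.211, 0.124]), 0.61)]
filler_plate [(array([ 0.456, -0.064,  0.037]), 0.67), (array([0.514, 0.23 , 0.089]), 0.28)]
tall_jar [(array([ 0.595, -0.297,  0.131]), 0.9)]
bowl [(array([ 0.721, -0.094,  0.017]), 0.67)]
pot [(array([ 0.586, -0.448,  0.075]), 0.79)]
```

```bash
python3 -c "
from workcell import order
print(order.sign_off())"
```

```text
the job is handed in; nothing more can be done
None
```

The plate lies flat on the worktop, the squat jar stands upright on the bare chamber floor, and the lid is shut against its stop (it did not move further at 12.7 N). I handed the job in at about 21 s, but I viewed 11 pictures, one over the limit of 10.

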